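# Lay the hinge-hole panel down against the fence

## Task

Two small panels stand on edge in front of the fence rail. Without gripping or lifting it, push over the one with the two big hinge-cup holes so that it lies flat with its holes up, then push it along the table until its whole front edge lies flush against the fence. Leave the other panel standing and do not disturb anything else.

Things in the scene. Friction and masses are not known exactly. Their poses are not given: they have to be found in the camera images.
- cup_panel: Loose wooden panel 120 long x 90 high x 18 mm, about 0.2 kg, standing on a long edge (foot); left or right of pin_panel. Face to the robot: two blind 35 mm holes, 11 deep, 57 above the foot, 30 either side of the middle. Origin: centre under the foot. x: undrilled face's normal, away from the robot within 0.4 rad; y: length; z: foot to top edge. Lying holes up: x down, origin 9 mm up.
- top_left (a point): End of cup_panel's top edge at its +y end, mid-thickness (panel frame 0, +60, +90 mm); once the panel lies down, a front corner, on the edge that goes against the fence. Pushed near this edge on the drilled face, the panel tips over its foot and past about 10 degrees falls by itself, holes up; pushed near the foot it slides instead.
- top_right (a point): The other end of the same edge (panel frame 0, -60, +90 mm).
- pin_panel: Panel of the same wood and size, standing the same way about 0.25 m to one side, but with a row of five small 8 mm holes in a line 69 mm above its foot. To be left standing. Origin and axes as cup_panel.
- fence: Fixed straight aluminium rail lying across the table beyond the panels, 460 mm long (along its y; 468 mm with the end caps), 30 mm deep, 28 mm high. Origin: centre of its underside; x points away from the robot, yaw -0.03 to 0.22 rad.
- fence_face (a point): Point on the fence's flat working face (the face towards the robot), mid-length, 9 mm above the table; axes as the fence, so its y runs along the face and -x points out of it towards the robot.
- hinge_cup_0: Metal furniture hinge, 90 x 48 x 23 mm, lying low between the two panels, nearer the robot. Leave it where it is. Origin at the centre of its underside.
- hinge_cup_1: A second such hinge, 90 x 48 x 23 mm, left of the panels. Leave it where it is. Origin at the centre of its underside.
- tape_measure: Tape measure, 37 x 103 x 64 mm, far to the right. Leave it where it is. Origin at the centre of its underside.
- hinge_boring_bit: Upright steel boring bit, 35 mm across, 57 mm high, at the right. Leave it where it is. Origin at the centre of its underside.

How it is judged:
By the outcome, as a careful person would: the job done as asked, in the order asked, and still so for the second after the job is handed in, with the robot touching nothing.
It also fails if it takes over 58 s, if anything falls off the work surface, if the arm or the gripper's body presses on something with over 40 N, if the wrist force passes 120 N, or if a joint passes its speed limit or range.

## Robot

A 7-joint arm with a two-finger parallel gripper is mounted at the origin on a cart in front of the work surface, level with it; the furniture and walls round the work are solid. World frame = base frame: x ahead of the robot, y to its left, z up, the work surface at z = 0. Lengths are in m, angles in rad, forces in N, time in s.
With the tool pointing down it reaches from about 0.4 to 0.9 m from the base axis. Payload 5.5 kg.
Tool frame: the origin (TCP) lies at the very end of the fingers, on their centre line; the grasp point (between the pads) lies 19 mm behind it (bot.grip_point_offset is the distance from the TCP to the grasp point, in m); z points along the fingers, y is the line along which they close (so a half turn about z gives the same grasp; the last joint's range is limited). The gripper opens to 85 mm and grips with 20 to 120 N. Pads are 22 mm wide; open, the fingers measure 114 mm over their backs; the gripper's body (76 mm by 85 mm) begins 54 mm behind the grasp point. The pads swing forward as they close: fully open they stand 13 mm farther back than shut.
Start: joints at [-0.99, 0.501, -0.427, 1.55, 0.221, 1.138, -0.21], TCP at [0.203, 0.617, 0.231] pointing down, gripper open.
Joint ranges: [-2.88, 2.88], [-0.31, 2.03], [-1.54, 1.56], [0.2, 2.42], [-1.41, 4.55], [0.19, 2.02], [-2.57, 2.57]. Speed limits (rad/s): [2.57, 2.57, 3.14, 3.14, 3.14, 3.14, 3.14].

## Interface

Orientations are given as a rotation vector (axis times angle).
In Python, from bench import bot gives the robot as it stands.
- The arm moves only by the shell command python3 -m creep 'ROWS'. ROWS is a JSON object whose one key "moves" holds a list that holds one entry, the list of rows, each a list of 5 numbers: the closure, from -1 (fully open) to 1 (shut), then the shift along the tool's x, y, z in cm, then the turn about the tool's z in rad. In form: {"moves": [[[claw, x, y, z, twist], ...]]}. A call has exactly 10 rows; each row shifts and turns the commanded pose from where the row before left it, along the tool's axes as they then stand; what a row does not reach is not made up. A row lasts 1/12 s, in which the tool goes at most 41.7 mm and 7.16 degrees, less where a joint would pass 70% of its speed; a pose out of reach is approached as far as the arm can. A call with a gripper value outside its range is refused whole. The fingers move at their own pace and stop on an object; the grip force is fixed at half the most. Time passes only in rows, so rows that do not move let the fingers close, or fill a call up. It gives the time, the measured TCP pose, the force, the opening and the grip force at its end, in the units of the state.
- bot.sense(): the state, without advancing time (a new reading comes with each control period).
- bot.capture(name): name is "side" or "top" or "wrist"; returns a dict with "img" (384x512x3 uint8, blue, green, red), "depth" (384x512 float32, m along the optical axis (not along the pixel's ray), 0 where there is no reading), "intrinsics" (3x3 intrinsics, pixels), "position" and "attitude" of the camera in the world. Camera axes: x right, y down, z forward; pixel columns grow to the right and rows downward; lengths in m; the calibration is good to about 2 mm. The wrist camera is an equidistant fisheye: a pixel r from the principal point sees the ray r / f radians off the axis. A picture is of the moment at which its call begins.
- bot.job_done(): hands the job in; it is judged then, once.
The state is a dict: "t": time; "joint_pos": joint angles; "qd": joint speeds; "joint_torque": joint torques, N m; "tcp_pos": TCP position; "tcp_rot": TCP orientation; "ft_force": force on the tool from outside, world axes, zero at the start; "wrist_torque": the same for the moment, N m; "finger_gap": finger opening in m; "grasp_force": force on a finger pad.
Only numpy, scipy, OpenCV 4.12 (cv2) and the standard library are available. Lean on these libraries where they do the work, as an engineer would, in place of code of your own. Each camera call takes 0.05 s, during which the arm holds its last target. There are 200 camera calls.

## Working session

There is one attempt and no reset: what is moved stays moved. The work goes in short steps, Python scripts to look and compute and a shell command to move; the robot and the scene stay as the last step left them, time stands still between calls to the robot, and variables do not carry over. Pictures are saved under pics/ and viewed, at most 11 in all, crops included, and the job is handed in when it is done.

```bash
ls; mkdir -p pics
python3 - <<'E'
from bench import bot
import cv2,numpy as np
s=bot.sense();print(s)
for n in("top","side"):
    c=bot.capture(n);cv2.imwrite(f"pics/{n}0.png",c["img"]);np.savez(f"{n}0.npz",**c);print(n,c["intrinsics"],c["position"],c["attitude"])
E
```

```text
pics
{'t': 0.0, 'joint_pos': array([-0.98981904,  0.50182698, -0.42676038,  1.55150381,  0.22081663,
        1.13829539, -0.21030867]), 'qd': array([ 1.29407528e-03,  4.86713407e-04, -3.70327769e-05, -5.35993133e-04,
       -5.63063303e-05,  8.42692857e-04, -4.01028249e-04]), 'joint_torque': array([ 2.38437860e-04, -5.69516373e+01, -5.81639081e+00, -2.80943191e+01,
        1.05241980e-02,  1.17467143e-02,  6.61587734e-06]), 'tcp_pos': array([0.20293637, 0.61675152, 0.23024733]), 'tcp_rot': array([-4.96954823e-01, -3.10169359e+00,  3.05726684e-03]), 'ft_force': array([ 0.84879729,  0.06631403, -0.11435973]), 'wrist_torque': array([ 0.02553744, -0.00988193,  0.01433132]), 'grasp_force': 0.0, 'finger_gap': 0.08540715426887502}
top [[454.99805228   0.         252.47578879]
 [  0.         454.99805228 191.78662815]
 [  0.           0.           1.        ]] [ 0.38114687 -0.10572811  1.27191639] [-2.15152829  2.12910193 -0.16517292]
side [[361.77648114   0.         254.33310519]
 [  0.         361.77648114 193.38517384]
 [  0.           0.           1.        ]] [ 0.33528172 -0.92201178  0.45644089] [-1.97391469  0.27388353 -0.14593263]
```

View pics/top0.png

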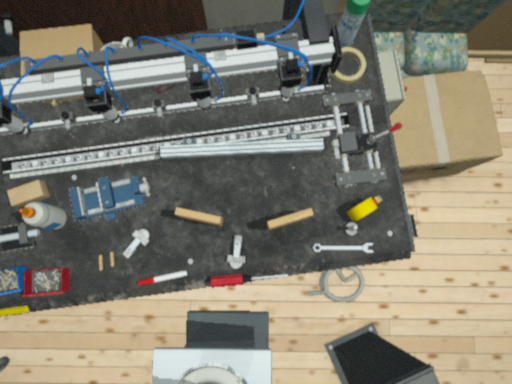

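View pics/side0.png

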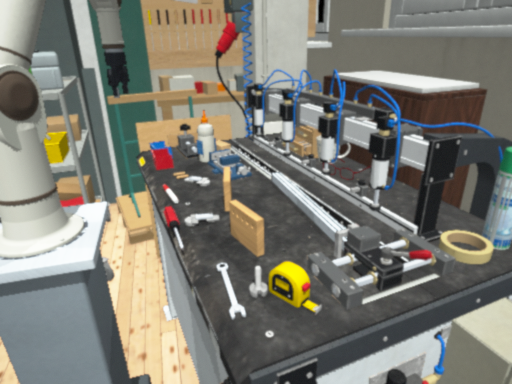

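The top view shows the two panels at (198,216) and (290,218), and the fence bar from (160,153) to (323,145). The hinges are at (136,242) and (236,250). In the side view the panels are at (247,228) and (227,187), and the holes aren't readable at this scale.

```bash
cat > h.py <<'E'
import cv2,numpy as np
from scipy.spatial.transform import Rotation as R
def ray(c,uv):
    K=c["intrinsics"];uv=np.atleast_2d(uv).astype(float)
    d=np.c_[(uv[:,0]-K[0,2])/K[0,0],(uv[:,1]-K[1,2])/K[1,1],np.ones(len(uv))]
    return d@R.from_rotvec(c["attitude"]).as_matrix().T
def onz(c,uv,z):
    d=ray(c,uv);p=c["position"];return p+d*((z-p[2])/d[:,2])[:,None]
def cloud(c):
    h,w=c["depth"].shape;u,v=np.meshgrid(np.arange(w),np.arange(h))
    return (c["position"]+ray(c,np.c_[u.ravel(),v.ravel()])*c["depth"].reshape(-1,1)).reshape(h,w,3)
E
python3 - <<'E'
from bench import bot
from h import *
c=bot.capture("wrist");cv2.imwrite("pics/w0.png",c["img"]);np.savez("w0.npz",**c)
t=dict(np.load("top0.npz"));s=dict(np.load("side0.npz"))
a=cv2.resize(s["img"][150:270,150:330],None,fx=4,fy=4,interpolation=cv2.INTER_CUBIC)
cv2.imwrite("pics/crop1.png",a)
b=cv2.resize(t["img"][120:270,110:390],None,fx=2.8,fy=2.8,interpolation=cv2.INTER_CUBIC);cv2.imwrite("pics/crop2.png",b)
P=cloud(t)
hsv=cv2.cvtColor(t["img"],cv2.COLOR_BGR2HSV)
m=((hsv[...,0]>8)&(hsv[...,0]<25)&(hsv[...,1]>70)&(hsv[...,2]>90)).astype(np.uint8);m[:200]=0;m[235:]=0;m[:,:160]=0;m[:,330:]=0
for k in cv2.findContours(m,0,1)[0]:
    if cv2.contourArea(k)<80:continue
    z=np.zeros_like(m);cv2.drawContours(z,[k],-1,1,-1)
    q=P[z>0];top=q[:,2]>.08
    print("panel",cv2.contourArea(k),np.percentile(q[:,2],[5,50,95]),top.sum())
    w=onz(t,k[:,0],.09);r=cv2.minAreaRect((w[:,:2]*1000).astype(np.float32));print(r);print(cv2.boxPoints(r))
# height profile across fence
for u in(180,240,300):
    col=P[138:165,u];print(u);print(np.round(np.c_[np.arange(138,165),col],4).tolist())
E
```

```text
panel 422.5 [-0.0007002   0.08865879  0.09305391] 332
((496.8489074707031, -201.3922119140625), (26.504287719726562, 124.72738647460938), 17.54290199279785)
[[ 465.41544 -145.92342]
 [ 503.01074 -264.8499 ]
 [ 528.28235 -256.86102]
 [ 490.68707 -137.93451]]
panel 413.0 [0.00096968 0.08822292 0.09299299] 332
((500.81463623046875, 36.838130950927734), (130.10435485839844, 25.467376708984375), 78.09532928466797)
[[474.9356   -24.188164]
 [499.85526  -29.441673]
 [526.69366   97.864426]
 [501.77402  103.117935]]
180
[[138.0, 0.7457, 0.1138, -0.04], [139.0, 0.7447, 0.1149, -0.0476], [140.0, 0.742, 0.115, -0.0489], [141.0, 0.7329, 0.1112, -0.0266], [142.0, 0.73, 0.1112, -0.0273], [143.0, 0.7253, 0.1101, -0.021], [144.0, 0.7221, 0.1098, -0.0202], [145.0, 0.7058, 0.1012, 0.0306], [146.0, 0.7044, 0.1021, 0.025], [147.0, 0.7018, 0.1022, 0.0238], [148.0, 0.6975, 0.1012, 0.0291], [149.0, 0.6953, 0.1015, 0.0267], [150.0, 0.6919, 0.101, 0.0288], [151.0, 0.6892, 0.1011, 0.0278], [152.0, 0.6872, 0.1016, 0.0244], [153.0, 0.6841, 0.1013, 0.0251], [154.0, 0.6811, 0.1011, 0.0258], [155.0, 0.6779, 0.1008
[... 1453 characters left out ...]
.7135, -0.236, 0.0259], [145.0, 0.7093, -0.2355, 0.0308], [146.0, 0.7075, -0.2359, 0.0266], [147.0, 0.7043, -0.2358, 0.0277], [148.0, 0.7015, -0.2358, 0.0273], [149.0, 0.6978, -0.2355, 0.0305], [150.0, 0.698, -0.2367, 0.0183], [151.0, 0.6984, -0.2381, 0.0051], [152.0, 0.6962, -0.2384, 0.0023], [153.0, 0.6934, -0.2384, 0.0018], [154.0, 0.6903, -0.2383, 0.0023], [155.0, 0.6879, -0.2385, -0.0], [156.0, 0.6862, -0.239, -0.005], [157.0, 0.6827, -0.2388, -0.0028], [158.0, 0.6793, -0.2385, -0.0005], [159.0, 0.6756, -0.2382, 0.0028], [160.0, 0.6735, -0.2385, -0.0008], [161.0, 0.6699, -0.2382, 0.0019], [162.0, 0.667, -0.2382, 0.0017], [163.0, 0.6644, -0.2384, 0.0005], [164.0, 0.663, -0.239, -0.0063]]
```

View pics/crop1.png

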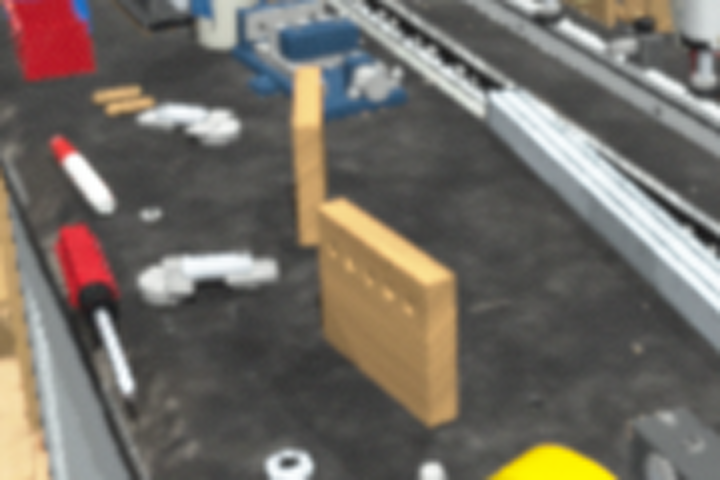

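View pics/crop2.png

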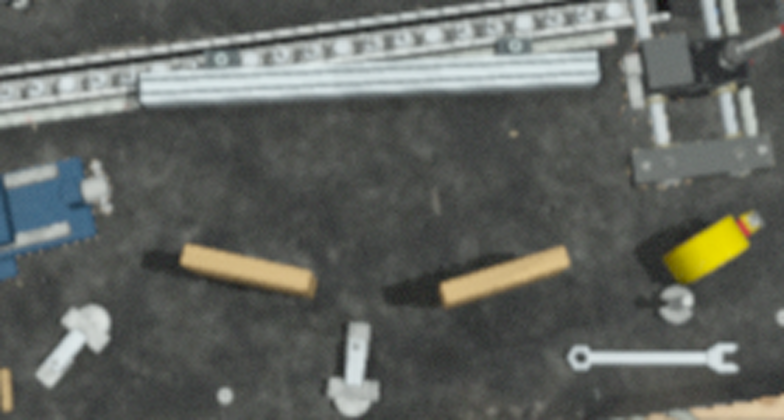

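View pics/w0.png

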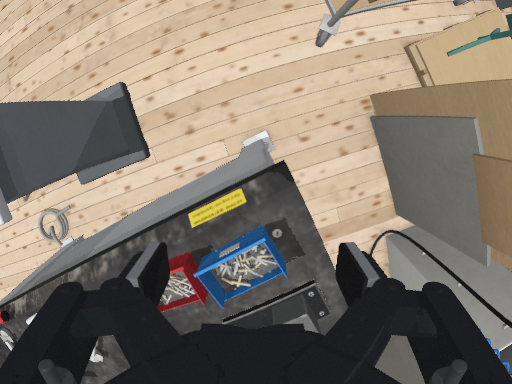

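The side crop shows a row of five small holes on the right (near) panel, around (370,285) in the crop, so that one is pin_panel. The left panel is cup_panel. Next I refine its pose and work out the approach.

```bash
cat > g.py <<'E'
from h import *
from bench import bot
def to(target,yaw=None):
    s=bot.sense();Rm=R.from_rotvec(s["tcp_rot"]).as_matrix();d=Rm.T@(np.array(target)-s["tcp_pos"])*100
    y=np.arctan2(-Rm[0,1],Rm[1,1]);print("t",round(s["t"],2),"tcp",s["tcp_pos"].round(4),"yaw",round(y,3),"F",s["ft_force"].round(1),"gap",round(s["finger_gap"],3),"rel cm",d.round(2),"twist",None if yaw is None else round(-(yaw-y),3))
E
python3 - <<'E'
from g import *
t=dict(np.load("top0.npz"));P=cloud(t);hsv=cv2.cvtColor(t["img"],cv2.COLOR_BGR2HSV)
m=((hsv[...,0]>8)&(hsv[...,0]<25)&(hsv[...,1]>70)&(hsv[...,2]>90));m[:200]=0;m[235:]=0;m[:,:160]=0;m[:,240:]=0
k=max(cv2.findContours((m&(P[...,2]>.075)).astype(np.uint8),0,1)[0],key=cv2.contourArea)
z=np.zeros(m.shape,np.uint8);cv2.drawContours(z,[k],-1,1,-1);v,u=np.nonzero(z)
w=onz(t,np.c_[u,v],.09)[:,:2];c=w.mean(0);e,V=np.linalg.eigh(np.cov(w.T));y=V[:,1]*np.sign(V[1,1]);print(len(u),"centre",c,"ydir",y,"yaw",np.arctan2(-y[0],y[1]),"size",np.sqrt(12*e))
n=np.array([y[1],-y[0]]);q=(w-c)@np.c_[y,n];print(np.ptp(q,axis=0))
# fence face: lower edge of top surface z=.028 per column
pts=[]
for uu in range(170,316,4):
    col=P[135:170,uu];ok=np.nonzero((col[:,2]>.021)&(col[:,2]<.036)&(col[:,0]<.72))[0]
    if len(ok): pts.append(onz(t,[[uu,135+ok.max()+.5]],.028)[0,:2])
pts=np.array(pts);f=np.polyfit(pts[:,1],pts[:,0],1);print("fence x=%.4f*y+%.4f"%tuple(f),"yaw",-np.arctan(f[0]),"res",np.std(pts[:,0]-np.polyval(f,pts[:,1])))
print("fence ends",onz(t,[[160,150],[323,142]],.028))
hm=P[228:272,225:250].reshape(-1,3);hm=hm[(hm[:,2]>.008)&(hm[:,2]<.05)];print("hinge0",hm.min(0),hm.max(0))
tip=c-n*(.009+.011+.04);print("pre",tip);to([*tip,.23],np.arctan2(-y[0],y[1]))
E
```

```text
336 centre [0.50275862 0.03904791] ydir [0.20388746 0.97899433] yaw -0.2053271627066582 size [0.01896273 0.12100516]
[0.12074274 0.01919022]
fence x=-0.0571*y+0.6830 yaw 0.057011578547376096 res 0.0009373884079638291
fence ends [[ 0.69147399  0.15730976  0.028     ]
 [ 0.71938932 -0.30057384  0.028     ]]
hinge0 [ 0.36944713 -0.0823744   0.00803603] [ 0.45700699 -0.03565646  0.02526298]
pre [0.44401896 0.05128116]
t 0.15 tcp [0.2029 0.6169 0.2305] yaw -0.318 F [-0.5 -0.1  0.2] gap 0.085 rel cm [-40.57 -46.2    0.12] twist -0.112
```

```bash
python3 -m creep '{"moves": [[[-1,-2.2,-2.5,0,0],[-1,-2.2,-2.5,0,0],[-1,-2.2,-2.5,0,0],[-1,-2.2,-2.5,0,0],[-1,-2.2,-2.5,0,0],[-1,-2.2,-2.5,0,0],[-1,-2.2,-2.5,0,0],[-1,-2.2,-2.5,0,0],[-1,-2.2,-2.5,0,0],[-1,-2.2,-2.5,0,0]]]}' && python3 -m creep '{"moves": [[[-1,-2.2,-2.5,0,0],[-1,-2.2,-2.5,0,0],[-1,-2.2,-2.5,0,0],[-1,-2.2,-2.5,0,0],[-1,-2.2,-2.5,0,0],[-1,-2.2,-2.5,0,0],[-1,-2.2,-2.5,0,0],[-1,-2.2,-2.5,0,0],[-1,0,0,0,-0.056],[-1,0,0,0,-0.056]]]}'; python3 -c "
from g import *
to([.444,.0513,.062],-.205)"
```

```text
t: 0.98
tcp_pos: [0.3342, 0.3095, 0.2312]
tcp_rot: [-0.497, -3.102, 0.0]
ft_force: [0.2, -0.5, -0.1]
finger_gap: 0.0855
grasp_force: 0.0
t: 1.82
tcp_pos: [0.4392, 0.0638, 0.2311]
tcp_rot: [-0.327, -3.124, 0.001]
ft_force: [-0.0, 0.5, 0.2]
finger_gap: 0.085
grasp_force: 0.0
t 1.82 tcp [0.4392 0.0638 0.2311] yaw -0.208 F [-0.   0.5  0.2] gap 0.085 rel cm [-0.73 -1.12 16.92] twist -0.003
```

```bash
python3 -m creep '{"moves": [[[-1,0,-0.6,1.7,0],[-1,0,-0.5,1.7,0],[-1,0,0,1.7,0],[-1,0,0,1.7,0],[-1,0,0,1.7,0],[-1,0,0,1.7,0],[-1,0,0,1.7,0],[-1,0,0,1.7,0],[-1,0,0,1.7,0],[-1,0,0,1.6,0]]]}'
python3 - <<'E'
from g import *
to([.4832,.0432,.062],-.205)
c=bot.capture("side");cv2.imwrite("pics/s1.png",cv2.resize(c["img"][120:270,150:330],None,fx=4,fy=4,interpolation=cv2.INTER_CUBIC))
E
```

```text
t: 2.65
tcp_pos: [0.4361, 0.0555, 0.0613]
tcp_rot: [-0.322, -3.125, 0.0]
ft_force: [-0.4, 0.4, -0.6]
finger_gap: 0.0853
grasp_force: 0.0
t 2.65 tcp [0.4361 0.0555 0.0613] yaw -0.206 F [-0.4  0.4 -0.6] gap 0.085 rel cm [-4.86 -0.24 -0.07] twist -0.001
```

View pics/s1.png

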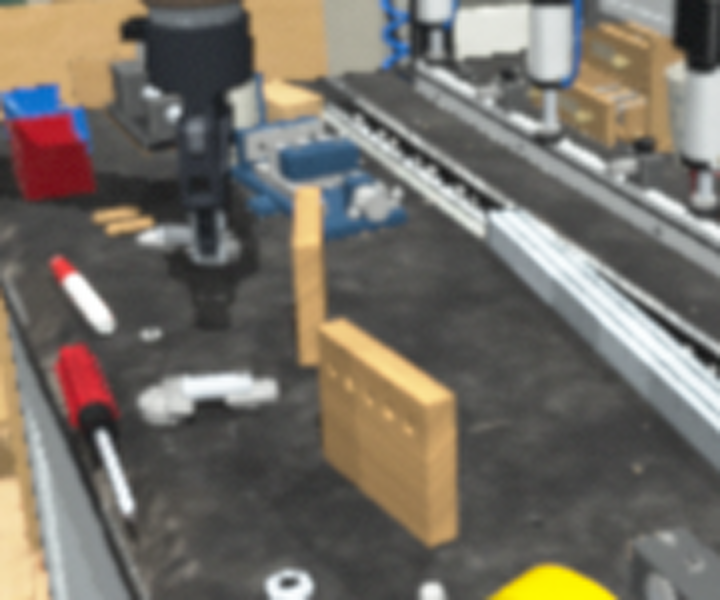

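The gripper tips sit at (205,262) in the crop, behind the panel at (308,190) and below its top edge. I'll move up to contact and then push slowly.

```bash
python3 -m creep '{"moves": [[[-1,-0.45,0,0,0],[-1,-0.45,0,0,0],[-1,-0.45,0,0,0],[-1,-0.45,0,0,0],[-1,-0.45,0,0,0],[-1,-0.45,0,0,0],[-1,-0.45,0,0,0],[-1,-0.45,0,0,0],[-1,-0.45,0,0,0],[-1,-0.45,0,0,0]]]}' && python3 -m creep '{"moves": [[[-1,-0.25,0,0,0],[-1,-0.25,0,0,0],[-1,-0.25,0,0,0],[-1,-0.25,0,0,0],[-1,-0.25,0,0,0],[-1,-0.25,0,0,0],[-1,-0.25,0,0,0],[-1,-0.25,0,0,0],[-1,-0.25,0,0,0],[-1,0,0,0,0]]]}'
python3 - <<'E'
from g import *
to([.4832,.0432,.062],-.205)
c=bot.capture("side");cv2.imwrite("pics/s2.png",cv2.resize(c["img"][120:270,150:330],None,fx=4,fy=4,interpolation=cv2.INTER_CUBIC))
E
```

```text
t: 3.53
tcp_pos: [0.4809, 0.0462, 0.0623]
tcp_rot: [0.323, 3.125, 0.0]
ft_force: [-0.2, -0.5, 0.5]
finger_gap: 0.0853
grasp_force: 0.0
t: 4.37
tcp_pos: [0.5032, 0.0416, 0.0624]
tcp_rot: [0.323, 3.124, 0.0]
ft_force: [0.5, -0.0, -0.4]
finger_gap: 0.0855
grasp_force: 0.0
t 4.37 tcp [0.5032 0.0416 0.0624] yaw -0.206 F [ 0.5 -0.  -0.4] gap 0.085 rel cm [ 1.99 -0.25  0.04] twist -0.001
```

View pics/s2.png

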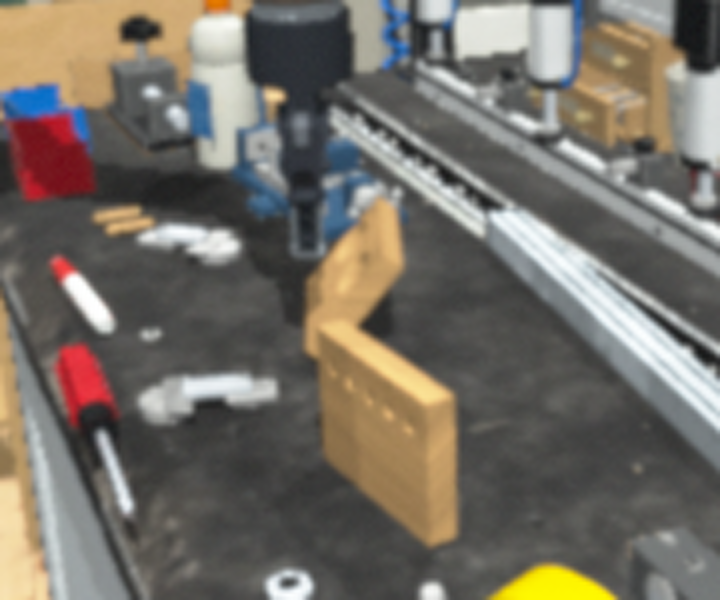

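The panel is tipping forward by itself, around (355,260), and is clear of the fingers. I'll back off and let it settle.

```bash
python3 -m creep '{"moves": [[[-1,0.6,0,0,0],[-1,0.7,0,0,0],[-1,0.7,0,0,0],[-1,0.7,0,0,0],[-1,0.7,0,0,0],[-1,0.7,0,0,0],[-1,0.7,0,0,0],[-1,0.7,0,0,0],[-1,0.5,0,0,0],[-1,0,0,0,0]]]}'
cat > pan.py <<'E'
from g import *
def panel(name,save=None):
    c=bot.capture(name);P=cloud(c);hsv=cv2.cvtColor(c["img"],cv2.COLOR_BGR2HSV)
    m=(hsv[...,0]>6)&(hsv[...,0]<27)&(hsv[...,1]>60)&(hsv[...,2]>60)&(P[...,0]>.44)&(P[...,0]<.72)&(P[...,1]>-.12)&(P[...,1]<.2)&(P[...,2]<.04)
    k=max(cv2.findContours(m.astype(np.uint8),0,1)[0],key=cv2.contourArea)
    z=np.zeros(m.shape,np.uint8);cv2.drawContours(z,[k],-1,1,-1);v,u=np.nonzero(z)
    w=onz(c,k[:,0],.018)[:,:2];r=cv2.minAreaRect((w*1000).astype(np.float32));print(name,"rect",r,"z",np.median(P[z>0][:,2]));b=cv2.boxPoints(r);print(b.round(1).tolist())
    if save:
        x0,y0=np.maximum(k[:,0].min(0)-40,0);x1,y1=k[:,0].max(0)+40;cv2.imwrite(save,cv2.resize(c["img"][y0:y1,x0:x1],None,fx=4,fy=4,interpolation=cv2.INTER_CUBIC)[:600,:800])
    return c
E
python3 - <<'E'
from pan import *
panel("top","pics/t3.png");panel("side")
to([.44,.04,.0],.057)
E
```

```text
t: 5.25
tcp_pos: [0.4423, 0.0542, 0.0622]
tcp_rot: [-0.321, -3.124, 0.0]
ft_force: [-0.5, 0.5, -0.6]
finger_gap: 0.0851
grasp_force: 0.0
top rect ((559.1231689453125, 27.337684631347656), (126.68557739257812, 96.49834442138672), 77.99532318115234) z 0.016634915208869394
[[498.79998779296875, -24.600000381469727], [593.0999755859375, -44.70000076293945], [619.5, 79.30000305175781], [525.0999755859375, 99.30000305175781]]
side rect ((545.8084106445312, -12.768409729003906), (215.33042907714844, 101.83614349365234), 77.58623504638672) z 0.016049733992413412
[[472.8999938964844, -107.0], [572.4000244140625, -128.89999389648438], [618.7000122070312, 81.4000015258789], [519.2000122070312, 103.30000305175781]]
t 5.35 tcp [0.4439 0.054  0.0624] yaw -0.206 F [ 0.2  0.3 -0.6] gap 0.086 rel cm [ 0.1  -1.46  6.24] twist -0.263
```

View pics/t3.png

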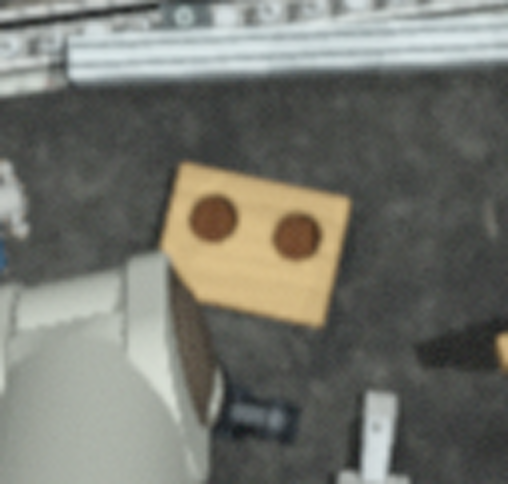

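It lies flat with the holes up at (213,218) and (297,236). Centre is about (0.559, 0.028) and yaw about -0.21, and the size matches. Now I turn the tool to the fence yaw, half-close and go down behind the panel.

```bash
python3 -m creep '{"moves": [[[-0.2,0,-0.4,0,-0.088],[-0.2,0,-0.4,0,-0.088],[-0.2,0,-0.4,0,-0.087],[-0.2,0,-0.4,0.7,0],[-0.2,0,-0.4,0.9,0],[-0.2,0,-0.4,0.9,0],[-0.2,0,0,0.9,0],[-0.2,0,0,0.9,0],[-0.2,0,0,0.8,0],[-0.2,0,0,0.6,0]]]}'; python3 -c "
from g import *
to([.4951,.0318,.004],.057)"
```

```text
t: 6.18
tcp_pos: [0.4424, 0.0304, 0.0039]
tcp_rot: [0.09, -3.139, -0.0]
ft_force: [-0.7, -0.1, -0.1]
finger_gap: 0.0512
grasp_force: 0.0
t 6.18 tcp [0.4424 0.0304 0.0039] yaw 0.057 F [-0.7 -0.1 -0.1] gap 0.051 rel cm [-5.27 -0.16 -0.02] twist 0.0
```

```bash
python3 -m creep '{"moves": [[[-0.2,-0.8,0,0,0],[-0.2,-0.8,0,0,0],[-0.2,-0.8,0,0,0],[-0.2,-0.8,0,0,0],[-0.2,-0.8,0,0,0],[-0.2,-0.8,0,0,0],[-0.2,-0.8,0,0,0],[-0.2,-0.8,0,0,0],[-0.2,-0.8,0,0,0],[-0.2,-0.8,0,0,0]]]}';  python3 -m creep '{"moves": [[[-0.2,-0.5,0,0,0],[-0.2,-0.5,0,0,0],[-0.2,-0.5,0,0,0],[-0.2,-0.5,0,0,0],[-0.2,-0.5,0,0,0],[-0.2,-0.5,0,0,0],[-0.2,-0.5,0,0,0],[-0.2,-0.5,0,0,0],[-0.2,-0.3,0,0,0],[-0.2,0,0,0,0]]]}'
python3 - <<'E'
from pan import *
panel("top","pics/t4.png")
to([.58,.038,.004],.057)
E
```

```text
t: 7.02
tcp_pos: [0.5233, 0.0345, 0.0052]
tcp_rot: [0.09, -3.14, 0.0]
ft_force: [-1.3, -0.6, 1.0]
finger_gap: 0.0515
grasp_force: 0.7
t: 7.85
tcp_pos: [0.5669, 0.0373, 0.0054]
tcp_rot: [-0.09, 3.139, 0.0]
ft_force: [-0.5, 1.0, 0.2]
finger_gap: 0.0513
grasp_force: 0.0
top rect ((633.5764770507812, -0.7634296417236328), (82.12203979492188, 39.540626525878906), 6.454984188079834) z 0.016075113973603505
[[590.5999755859375, 14.300000190734863], [595.0, -25.0], [676.5999755859375, -15.800000190734863], [672.2000122070312, 23.5]]
t 7.9 tcp [0.5665 0.0373 0.0054] yaw 0.057 F [-0.3 -0.7  0.5] gap 0.051 rel cm [-1.35 -0.    0.14] twist 0.0
```

View pics/t4.png

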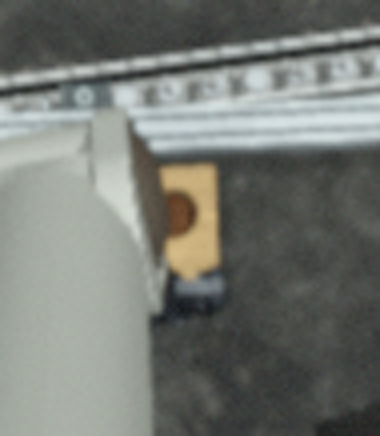

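The panel edge is aligned and the panel sits about 8 mm short of the fence; the arm hides its left half. I'll push on gently and watch the force.

```bash
python3 -m creep '{"moves": [[[-0.2,-0.1,0,0,0],[-0.2,-0.1,0,0,0],[-0.2,-0.1,0,0,0],[-0.2,-0.1,0,0,0],[-0.2,-0.1,0,0,0],[-0.2,-0.1,0,0,0],[-0.2,-0.1,0,0,0],[-0.2,-0.1,0,0,0],[-0.2,0,0,0,0],[-0.2,0,0,0,0]]]}'
python3 - <<'E'
from pan import *
panel("top")
to([.58,.038,.004],.057)
E
```

```text
t: 8.73
tcp_pos: [0.5742, 0.0376, 0.0053]
tcp_rot: [-0.09, 3.14, 0.0]
ft_force: [-0.5, -0.2, 0.7]
finger_gap: 0.0516
grasp_force: 0.1
top rect ((639.5900268554688, 2.5749244689941406), (77.6471176147461, 39.534664154052734), 1.1932224035263062) z 0.016614230215889925
[[600.4000244140625, 21.5], [601.2000122070312, -18.0], [678.7999877929688, -16.399999618530273], [678.0, 23.100000381469727]]
t 8.78 tcp [0.5742 0.0376 0.0053] yaw 0.057 F [-0.4  0.3 -1.4] gap 0.051 rel cm [-0.58  0.01  0.13] twist 0.0
```

```bash
python3 -m creep '{"moves": [[[-0.2,-0.1,0,0,0],[-0.2,-0.1,0,0,0],[-0.2,-0.1,0,0,0],[-0.2,-0.1,0,0,0],[-0.2,-0.1,0,0,0],[-0.2,-0.1,0,0,0],[-0.2,0,0,0,0],[-0.2,0,0,0,0],[-0.2,0,0,0,0],[-0.2,0,0,0,0]]]}'
```

```text
t: 9.62
tcp_pos: [0.579, 0.0379, 0.0051]
tcp_rot: [0.09, -3.139, 0.0]
ft_force: [-4.8, -1.0, 1.8]
finger_gap: 0.0513
grasp_force: 2.5
```

```bash
python3 -m creep '{"moves": [[[-0.2,-0.05,0,0,0],[-0.2,-0.05,0,0,0],[-0.2,-0.05,0,0,0],[-0.2,-0.05,0,0,0],[-0.2,-0.05,0,0,0],[-0.2,-0.05,0,0,0],[-0.2,0,0,0,0],[-0.2,0,0,0,0],[-0.2,0,0,0,0],[-0.2,0,0,0,0]]]}'
```

```text
t: 10.45
tcp_pos: [0.5791, 0.0379, 0.0046]
tcp_rot: [0.09, -3.133, 0.001]
ft_force: [-11.5, -0.7, 8.9]
finger_gap: 0.051
grasp_force: 5.6
```

It has seated: TCP stalled and the force is rising. I'll retreat straight back, then up and aside to look.

```bash
python3 -m creep '{"moves": [[[-0.2,0.3,0,0,0],[-0.2,0.6,0,0,0],[-0.2,0.8,0,0,0],[-0.2,1,0,0,0],[-0.2,1.2,0,0,0],[-0.2,0,0,-2,0],[-0.2,0,0,-3,0],[-0.2,0,0,-3,0],[-0.2,0,0,-3,0],[-0.2,0,0,-3,0]]]}'; python3 -m creep '{"moves": [[[-0.2,1,3,0,0],[-0.2,1,3,0,0],[-0.2,1,3,0,0],[-0.2,1,3,0,0],[-0.2,1,3,0,0],[-0.2,1,3,0,0],[-0.2,1,3,0,0],[-0.2,1,3,0,0],[-0.2,1,3,0,0],[-0.2,1,3,0,0]]]}'
python3 - <<'E'
from pan import *
t=panel("top","pics/t5.png");P=cloud(t)
# front edge of panel (wood mask) and gap to the fence, per column
hsv=cv2.cvtColor(t["img"],cv2.COLOR_BGR2HSV);m=(hsv[...,0]>6)&(hsv[...,0]<27)&(hsv[...,1]>60)&(hsv[...,2]>60)&(P[...,0]>.56)&(P[...,0]<.72)&(P[...,2]<.04)&(P[...,2]>.005)
pts=[]
for u in range(190,235,2):
    v=np.nonzero(m[130:200,u])[0]
    if len(v)>20: pts.append([u,130+v.min(),*onz(t,[[u,130+v.min()-.5]],.018)[0,:2]])
pts=np.array(pts);f=np.polyfit(pts[:,3],pts[:,2],1);print(pts[[0,-1]],"front x=%.4f*y+%.4f"%tuple(f))
for u in (200,212,224): print(u,t["img"][148:165,u].mean(1).round().tolist(), P[148:165,u,2].round(3).tolist())
to([0,0,0])
E
```

```text
t: 11.28
tcp_pos: [0.5441, 0.0359, 0.147]
tcp_rot: [-0.09, 3.138, 0.0]
ft_force: [1.6, 0.4, 0.1]
finger_gap: 0.0514
grasp_force: 0.0
t: 12.12
tcp_pos: [0.4265, 0.3313, 0.1457]
tcp_rot: [-0.09, 3.138, 0.002]
ft_force: [0.3, 0.6, -0.4]
finger_gap: 0.0512
grasp_force: 0.0
top rect ((633.3034057617188, 44.14830017089844), (93.62509155273438, 126.0624008178711), 3.3960189819335938) z 0.016749618479674044
[[582.7999877929688, 104.30000305175781], [590.2999877929688, -21.5], [683.7999877929688, -16.0], [676.2999877929688, 109.80000305175781]]
[[ 1.90000000e+02  1.56000000e+02  6.78908663e-01  7.40229702e-02]
 [ 2.20000000e+02  1.55000000e+02  6.82690202e-01 -1.06470146e-02]] front x=-0.0580*y+0.6828
200 [219.0, 225.0, 212.0, 188.0, 208.0, 218.0, 190.0, 161.0, 162.0, 171.0, 179.0, 182.0, 178.0, 176.0, 176.0, 179.0, 183.0] [0.025, 0.023, 0.027, 0.029, 0.028, 0.03, 0.024, 0.019, 0.016, 0.022, 0.022, 0.015, 0.013, 0.02, 0.017, 0.015, 0.018]
212 [224.0, 222.0, 197.0, 192.0, 211.0, 203.0, 172.0, 163.0, 173.0, 179.0, 179.0, 170.0, 135.0, 89.0, 75.0, 80.0, 76.0] [0.029, 0.027, 0.022, 0.028, 0.028, 0.027, 0.015, 0.016, 0.016, 0.018, 0.019, 0.015, 0.013, 0.009, 0.007, 0.006, 0.006]
224 [222.0, 202.0, 180.0, 209.0, 218.0, 185.0, 134.0, 97.0, 72.0, 67.0, 61.0, 64.0, 66.0, 62.0, 69.0, 70.0, 70.0] [0.028, 0.027, 0.03, 0.028, 0.026, 0.02, 0.006, 0.001, -0.003, 0.0, -0.002, 0.001, -0.0, 0.001, -0.0, -0.004, -0.0]
t 12.17 tcp [0.4227 0.3393 0.1462] yaw 0.065 F [-2.3  6.2  0.2] gap 0.051 rel cm [ 44.41 -31.21  14.35] twist None
```

View pics/t5.png

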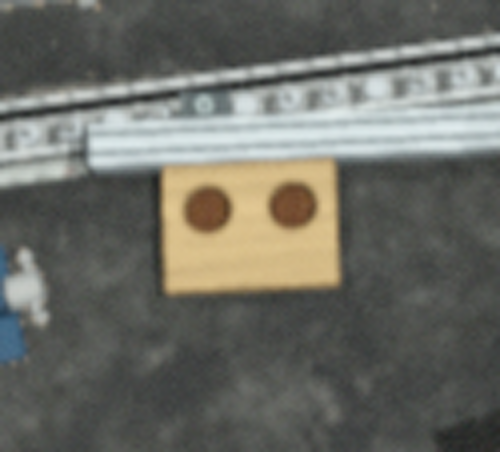

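The panel is flush: its front edge and the fence face fit the same line to under 1 mm, with the holes at (208,208) and (293,204). I'll check that the arm is free and nothing else moved before handing in.

```bash
python3 -m creep '{"moves": [[[-0.2,0,0,-1,0],[-0.2,0,0,-1,0],[-0.2,0,0,-1,0],[-0.2,0,0,0,0],[-0.2,0,0,0,0],[-0.2,0,0,0,0],[-0.2,0,0,0,0],[-0.2,0,0,0,0],[-0.2,0,0,0,0],[-0.2,0,0,0,0]]]}'
python3 - <<'E'
from pan import *
to([0,0,0])
for n in("top","side"):
    a=dict(np.load(n+"0.npz"))["img"];b=bot.capture(n)["img"]
    d=(cv2.absdiff(a,b).max(2)>60).astype(np.uint8);d=cv2.morphologyEx(d,cv2.MORPH_OPEN,np.ones((2,2)))
    for k in cv2.findContours(d,0,1)[0]:
        if cv2.contourArea(k)>12: print(n,cv2.boundingRect(k))
    cv2.imwrite(f"pics/{n}6.png",b)
E
```

```text
t: 13.0
tcp_pos: [0.4267, 0.3295, 0.1749]
tcp_rot: [0.09, -3.14, 0.0]
ft_force: [-0.3, 0.9, -0.3]
finger_gap: 0.0511
grasp_force: 0.0
t 13.0 tcp [0.4267 0.3295 0.1749] yaw 0.057 F [-0.3  0.9 -0.3] gap 0.051 rel cm [ 44.47 -30.45  17.53] twist None
top (0, 358, 9, 8)
top (0, 311, 75, 73)
top (70, 237, 13, 4)
top (12, 235, 7, 4)
top (0, 228, 18, 8)
top (0, 227, 51, 91)
top (28, 226, 7, 5)
top (48, 222, 13, 8)
top (27, 219, 11, 5)
top (176, 208, 47, 17)
top (179, 156, 45, 33)
side (252, 182, 41, 25)
side (224, 168, 8, 44)
side (140, 158, 5, 6)
side (152, 143, 13, 5)
side (3, 140, 15, 11)
side (3, 126, 14, 9)
side (0, 113, 14, 11)
side (7, 71, 33, 53)
side (26, 70, 6, 6)
side (114, 54, 15, 35)
side (29, 54, 5, 11)
side (0, 52, 23, 9)
side (171, 29, 25, 97)
side (171, 16, 5, 6)
side (98, 9, 26, 36)
side (180, 0, 17, 22)
side (151, 0, 24, 12)
```

View pics/side6.png

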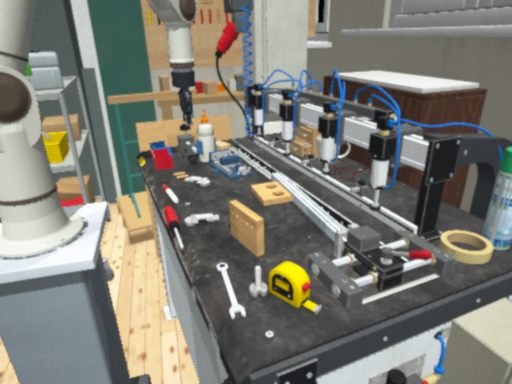

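The side view shows pin_panel still standing at (247,228), cup_panel against the fence at (272,193), both hinges where they were, and the arm in free air.

```bash
python3 -c "
from bench import bot
print(bot.job_done())"
```

```text
the job is handed in; nothing more can be done
None
```

The cup panel lies flat with its holes up and its front edge flush against the fence (edge and fence face agree to under 1 mm in the top view); the pin panel is still standing, nothing else moved, and I handed the job in at about 13 s.

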